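# Load the rotary battery charger

## Robot

A 6-joint arm with a two-finger parallel gripper is mounted at the origin on a cart in front of the work surface, level with it; the furniture and walls round the work are solid. World frame = base frame: x ahead of the robot, y to its left, z up, the work surface at z = 0. Lengths are in m, angles in rad, forces in N, time in s.
With the tool pointing down it reaches from about 0.325 to 0.775 m from the base axis. Payload 5.5 kg.
Tool frame: the origin (TCP) lies on the centre line of the jaws, within the pads' length; the fingertips stand r.tip_reach ahead of it and the grasp point (between the pads) is the TCP (r.tip_reach is the distance from the TCP to the fingertips, in m); z points along the fingers, y is the line along which they close (so a half turn about z gives the same grasp; the last joint's range is limited). The gripper opens to 85 mm and grips with 20 to 120 N. Pads are 22 mm wide; open, the fingers measure 114 mm over their backs; the gripper's body (76 mm by 85 mm) begins 54 mm behind the grasp point. The pads swing forward as they close: fully open they stand 13 mm farther back than shut.
Start: joints at [1.086, 0.091, 1.231, -0, 1.82, -0.057], TCP at [0.249, 0.546, 0.25] pointing down, gripper open.
Joint ranges: [-2.87, 2.87], [-0.86, 2.18], [0.17, 2.46], [-1.51, 4.65], [0.06, 2.69], [-2.65, 2.65]. Speed limits (rad/s): [2.57, 2.57, 3.01, 3.14, 3.14, 3.14].

## Interface

Orientations are given as [roll, pitch, yaw] about the fixed x, y, z axes, in that order (R = Rz(yaw) Ry(pitch) Rx(roll)).
In Python, from bench import r gives the robot as it stands. The module is installed in compiled form; this text tells all that it offers. Calls block until the motion is done:
- r.movep(position, orientation): joint-space move of the TCP to a pose.
- r.line_to(position, speed=0.15, orientation=None): straight line of the TCP; orientation=None keeps the orientation; speed is the mean speed in m/s.
- r.goto_joints(angles): joint-space move.
- r.set_gripper(opening, f_grip=None): opening from 0.0 (shut) to 1.0 (fully open); f_grip is the grip in N (None keeps the last); returns when the fingers have stopped.
- r.dwell(seconds).
- r.inverse_kinematics(position, orientation): joint angles nearest the present ones, or None.
- r.grab_frame(name): name is "side" or "top" or "wrist"; returns a dict with "frame" (400x640x3 uint8, red, green, blue), "fx", "fy", "cx", "cy" (pixels), "xyz" and "orientation" of the camera in the world. Camera axes: x right, y up, looking along -z (the intrinsics and any distortion apply to the point x, -y, -z); pixel columns grow to the right and rows downward; lengths in m; the calibration is good to about 2 mm. A picture is of the moment at which its call begins. There is no depth.
A pose or a line that the arm cannot do raises r.IKError and nothing moves.
- r.close_job(): hands the job in, once; it reports no verdict.
Readings, each from a call of its own:
- r.read_time_s(): time.
- r.read_q(): joint angles.
- r.read_joint_velocities(): joint speeds.
- r.read_tau(): joint torques, N m.
- r.read_tcp_pos(): TCP position.
- r.read_orientation(): TCP orientation.
- r.read_force(): force on the tool from outside, world axes, zero at the start.
- r.read_ft_torque(): the same for the moment, N m.
- r.read_finger_gap(): opening from 0.0 (shut) to 1.0 (fully open).
Only numpy, scipy, OpenCV 4.12 (cv2) and the standard library are available. Lean on these libraries where they do the work, as an engineer would, in place of code of your own. Each camera call takes 0.05 s, during which the arm holds its last target. There are 200 camera calls.

## Task

Put every battery pack standing on the bench on charge in the rotary charger: turn the charger by its knob until the dock that fits the pack is in the front opening, then push the pack upright and fully home in it. When all the packs are loaded, turn the charger so that its blank station, the one without a dock, stands squarely in the front opening. Leave the safety glasses and the roll of tape where they are.

Things in the scene. Friction and masses are not known exactly. Their poses are not given: they have to be found in the camera images.
- carousel (a joint): carousel of the charger, turned by its knob; rad, grows counter-clockwise seen from above, no stop within two turns of 0, starts within half a turn, stays where left (friction 0.12 N m). Stations lie 72 degrees apart; station k, counted counter-clockwise from the blank one (k = 0), is at the front opening when this reads -1.2566 k, give or take whole turns
- knob (a point): bar knob of the carousel over the hood, black, 64 mm long, 18 mm thick, 38 mm high. Point on the carousel's vertical axis, 158 mm over the bench, 15 mm below the bar's top and 23 mm above its lower edge. Its axes turn with the carousel: x along the bar, y across its thickness, z up; -x points to the blank station
- loading_point (a point): fixed point of the charger in the middle of the front opening, 65 mm above the bench, 100 mm from the carousel's axis; its x axis points level from here to the carousel's axis. A dock is at the opening when its own point is here
- charger_base: grey square charger housing, 284 x 284 mm; origin under its centre, on the carousel's axis; its -x side has the opening. A clear sheet hood, 120 to 126 mm above the bench on four corner posts, covers all but the opening, which is 140 mm wide (y) and runs from the front edge to 12 mm short of the axis. Loaded packs turn under the hood with 13 mm to spare
- blank_station (a point): the one station of the carousel without a dock, bare disc; point 100 mm from the carousel's axis, 65 mm above the bench (30 mm above the disc)
- dock_68 (a point): dock for the 68 x 28 mm pack, station 1 of the carousel: grey block with a rectangular socket 68 mm long (along the rim) x 28 mm (radially), plus 2.5 mm play in each, 28 mm deep, with a 3 mm chamfer. Point at the centre of the mouth, 65 mm above the bench, 100 mm from the carousel's axis; its axes are those of the knob, not of the socket
- dock_60 (a point): dock for the 60 x 34 mm pack, station 3 of the carousel: grey block with a rectangular socket 60 mm long (along the rim) x 34 mm (radially), plus 2.5 mm play in each, 28 mm deep, with a 3 mm chamfer. Point at the centre of the mouth, 65 mm above the bench, 100 mm from the carousel's axis; its axes are those of the knob, not of the socket
- dock_52 (a point): dock for the 52 x 40 mm pack, station 4 of the carousel: grey block with a rectangular socket 52 mm long (along the rim) x 40 mm (radially), plus 2.5 mm play in each, 28 mm deep, with a 3 mm chamfer. Point at the centre of the mouth, 65 mm above the bench, 100 mm from the carousel's axis; its axes are those of the knob, not of the socket
- dock_46 (a point): dock for the 46 x 46 mm pack, station 2 of the carousel: grey block with a rectangular socket 46 mm long (along the rim) x 46 mm (radially), plus 2.5 mm play in each, 28 mm deep, with a 3 mm chamfer. Point at the centre of the mouth, 65 mm above the bench, 100 mm from the carousel's axis; its axes are those of the knob, not of the socket
- pack_68_mid (a point): black battery pack, upright block 68 mm long (its y axis) x 28 mm wide (its x axis) x 70 mm high (z), 0.2 to 0.4 kg, heavy at the foot, which is narrowed by 5 mm; fits only the dock of the same size, either way round. Point at its centre, 35 mm above its foot; 72 mm above the bench when fully home, 42 mm of the pack then standing out of the dock. None if this pack is absent
- pack_60_mid (a point): black battery pack, upright block 60 mm long (its y axis) x 34 mm wide (its x axis) x 70 mm high (z), 0.2 to 0.4 kg, heavy at the foot, which is narrowed by 5 mm; fits only the dock of the same size, either way round. Point at its centre, 35 mm above its foot; 72 mm above the bench when fully home, 42 mm of the pack then standing out of the dock. None if this pack is absent
- pack_52_mid (a point): black battery pack, upright block 52 mm long (its y axis) x 40 mm wide (its x axis) x 70 mm high (z), 0.2 to 0.4 kg, heavy at the foot, which is narrowed by 5 mm; fits only the dock of the same size, either way round. Point at its centre, 35 mm above its foot; 72 mm above the bench when fully home, 42 mm of the pack then standing out of the dock. None if this pack is absent
- pack_46_mid (a point): black battery pack, upright block 46 mm long (its y axis) x 46 mm wide (its x axis) x 70 mm high (z), 0.2 to 0.4 kg, heavy at the foot, which is narrowed by 5 mm; fits only the dock of the same size, either way round (square: any quarter turn). Point at its centre, 35 mm above its foot; 72 mm above the bench when fully home, 42 mm of the pack then standing out of the dock. None if this pack is absent
- glasses: safety glasses lying on the bench, bystander, to be left alone; origin under the centre
- tape_roll: roll of masking tape, 102 mm across, lying on the bench, bystander, to be left alone; origin under the centre

How it is judged:
On the way:
1. every pack that is present is fully home in the dock of its own size (horizontal distance between pack_68_mid and dock_68 below 0.006 m and z of pack_68_mid in the frame of dock_68 below 0.0105 m and angle between each of pack_68_mid, pack_60_mid, pack_52_mid, pack_46_mid's own z axis and vertical below 0.08 rad and horizontal distance between pack_60_mid and dock_60 below 0.006 m and z of pack_60_mid in the frame of dock_60 below 0.0105 m and horizontal distance between pack_52_mid and dock_52 below 0.006 m and z of pack_52_mid in the frame of dock_52 below 0.0105 m and horizontal distance between pack_46_mid and dock_46 below 0.006 m and z of pack_46_mid in the frame of dock_46 below 0.0105 m), for 0.2 s.
At the end, for the whole second after the job is handed in: Every pack present sits in the dock of its own size (centre within 6 mm of the dock's centre, no more than 3.5 mm short of fully home, upright within 0.08 rad), and the blank station's point is within 20 mm of the loading point, the carousel at rest (all of step 1 and horizontal distance between blank_station and loading_point below 0.02 m and velocity of joint carousel between -0.05 and 0.05 rad/s); the robot touches nothing.
It fails at once if the safety glasses or the roll of tape are moved by more than 50 mm (distance of any of glasses, tape_roll from where it was at the start of the episode above 0.05 m).
Of pack_68, pack_60, pack_52, pack_46 only 3 to 4 are there at a start; the rules pass over those that are not, and their reading is None.
At some moment in a run one of pack_68, pack_60, pack_52, pack_46 may be knocked a few centimetres aside while the robot is not near it.
It also fails if it takes over 210 s, if anything falls off the work surface, if the arm or the gripper's body presses on something with over 40 N, if the wrist force passes 120 N, or if a joint passes its speed limit or range.

## Working session

There is one attempt and no reset: what is moved stays moved. The work goes in short steps, each a Python script; the robot and the scene stay as the last script left them, time stands still between calls to the robot, and variables do not carry over. Pictures are saved under pics/ and viewed, on a budget of 14 in all, crops included, one or two more only if the job needs it, and the job is handed in when it is done.

```bash
mkdir -p pics
python3 - <<'E'
from bench import r
import cv2
print(r.tip_reach, r.read_time_s(), r.read_orientation())
for n in("top","side"):
    f=r.grab_frame(n); cv2.imwrite(f"pics/{n}0.png",f["frame"][:,:,::-1]); print(n,{k:f[k] for k in f if k!="frame"})
E
```

```text
0.019 0.0 [-3.13964261e+00 -1.25228347e-04  2.71383811e+00]
top {'fx': 448.39169399662944, 'fy': 448.39169399662944, 'cx': 309.660040197258, 'cy': 195.00050377158342, 'xyz': array([0.45825678, 0.04072546, 1.33997257]), 'orientation': array([ 0.06122082, -0.00389612, -1.5416659 ])}
side {'fx': 392.8237063712754, 'fy': 392.8237063712754, 'cx': 318.3543530788397, 'cy': 205.2790719865637, 'xyz': array([ 0.36160925, -0.88519955,  0.97586983]), 'orientation': array([ 0.8355186 ,  0.01664492, -0.2232865 ])}
```

View pics/top0.png

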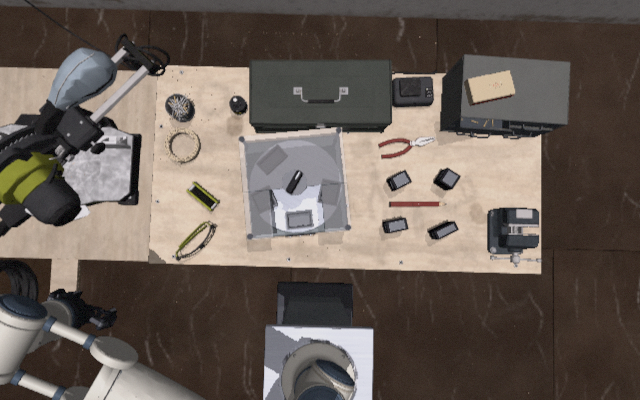

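View pics/side0.png

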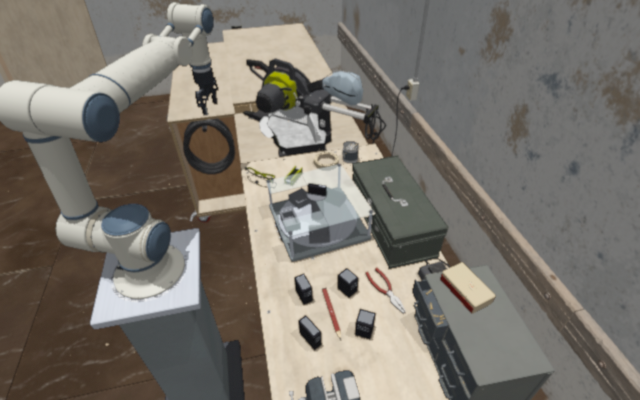

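The top view (right = -y, up = +x) shows four packs with tops near (399,181), (447,179), (395,226) and (443,230). The charger's knob is at (295,182), with the hood corners at about (241,140), (341,130), (349,228) and (249,238). The side view agrees: four packs and an empty carousel. Next I'll get close-up wrist views.

```bash
cat > h.py <<'E'
from bench import r
import numpy as np, cv2
from scipy.spatial.transform import Rotation as R
pi=np.pi
def ray(f,px):
    d=R.from_euler('xyz',f["orientation"]).apply([(px[0]-f["cx"])/f["fx"],-(px[1]-f["cy"])/f["fy"],-1.])
    return np.array(f["xyz"]),d
def cast(f,px,z):
    o,d=ray(f,px); return o+d*(z-o[2])/d[2]
def proj(f,p):
    c=R.from_euler('xyz',f["orientation"]).inv().apply(np.array(p)-f["xyz"])
    return np.array([f["cx"]+f["fx"]*c[0]/-c[2], f["cy"]-f["fy"]*c[1]/-c[2]])
def snap(n,name):
    f=r.grab_frame(n); cv2.imwrite(f"pics/{name}.png",f["frame"][:,:,::-1]); return f
def down(yaw): return [pi,0,(yaw+pi)%(2*pi)-pi]
def pick_yaw(p,yaw):
    "yaw or yaw+pi, whichever leaves the last joint nearest its middle"
    best=None
    for y in(yaw,yaw+pi):
        q=r.inverse_kinematics(list(p),down(y))
        if q is not None and (best is None or abs(q[5])<best[0]): best=(abs(q[5]),y,q)
    return best[1]
E
python3 - <<'E'
from h import *
f=r.grab_frame("top")
for p in[(399,181),(447,179),(395,226),(443,230)]: print("pack",cast(f,p,.07).round(3))
for p in[(241,140),(341,130),(349,228),(249,238)]: print("hood",cast(f,p,.126).round(3))
print("knob",cast(f,(295,182),.173).round(3))
print('tape',cast(f,(183,146),.02),'tcp',r.read_tcp_pos())
w=r.grab_frame("wrist"); print(w["xyz"],w["orientation"],w["fx"])
c=np.mean([cast(f,p,.07) for p in[(399,181),(447,179),(395,226),(443,230)]],0)
y=pick_yaw([c[0]-.05,c[1],.42],0)
r.movep([c[0]-.05,c[1],.42],down(y))
w=snap("wrist","w1"); print(w["xyz"],w["orientation"],w["cx"],w["cy"],w["fx"],r.read_tcp_pos(),y,r.read_time_s())
E
```

```text
pack [ 0.584 -0.215  0.07 ]
pack [ 0.593 -0.351  0.07 ]
pack [ 0.456 -0.206  0.07 ]
pack [ 0.448 -0.342  0.07 ]
hood [0.678 0.23  0.126]
hood [ 0.713 -0.042  0.126]
hood [ 0.447 -0.071  0.126]
hood [0.412 0.198 0.126]
knob [0.563 0.078 0.173]
tape [0.67379573 0.4176892  0.02      ] tcp [0.24884071 0.54576781 0.24940899]
[0.1801638  0.57718563 0.37283422] [-3.02371206e-01 -2.93432422e-04  1.14165281e+00] 305.35301978806075
[ 0.54734564 -0.278153    0.54325347] [-0.30267483  0.00213242 -1.57076857] 318.3140924556307 205.15096850789402 305.35301978806075 [ 0.47050855 -0.27788646  0.41984754] 0 3.3
```

View pics/w1.png

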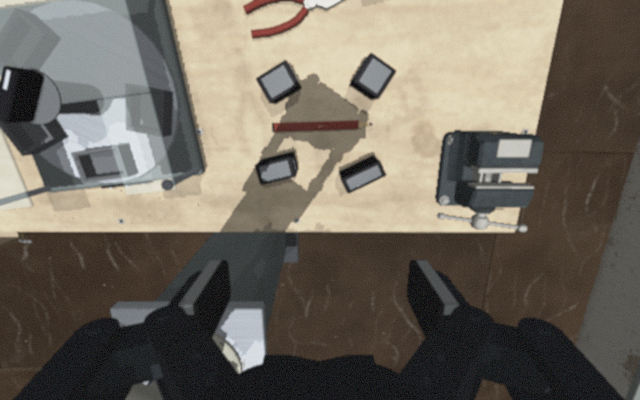

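The wrist view shows the four packs' grey tops at (279,82), (375,76), (277,169) and (362,174). The charger is at the left, with a rectangular dock already near the opening at (105,160). I'll measure the tops to classify them, then look straight down at the charger.

```bash
cat >> h.py <<'E'
def tops(f,guesses,rad=0.05,z=.07,name=None):
    "grey top faces near the guessed world points -> list of (centre, long, short, yaw of the long side)"
    im=f["frame"]; hsv=cv2.cvtColor(im,cv2.COLOR_RGB2HSV)
    m=((hsv[...,1]<50)&(hsv[...,2]>70)&(hsv[...,2]<190)).astype(np.uint8)
    m=cv2.morphologyEx(m,cv2.MORPH_OPEN,np.ones((3,3)))
    if name: cv2.imwrite(f"pics/{name}.png",m*255)
    cs=cv2.findContours(m,cv2.RETR_EXTERNAL,cv2.CHAIN_APPROX_NONE)[0]; out=[]
    for g in guesses:
        b=None
        for c in cs:
            if cv2.contourArea(c)<60: continue
            P=np.array([cast(f,p,z)[:2] for p in c[:,0,:]])
            rc=cv2.minAreaRect((P*1000).astype(np.float32))
            d=np.hypot(*(np.array(rc[0])/1000-np.array(g)[:2]))
            if d<rad and max(rc[1])<90 and (b is None or rc[1][0]*rc[1][1]>b[1]*b[2]):
                k=cv2.boxPoints(rc); e1,e2=k[1]-k[0],k[2]-k[1]
                L=e1 if np.hypot(*e1)>np.hypot(*e2) else e2
                b=(np.array(rc[0])/1000,max(rc[1]),min(rc[1]),np.arctan2(L[1],L[0]))
        out.append(b)
    return out
E
python3 - <<'E'
from h import *
G=[(.584,-.215),(.593,-.351),(.456,-.206),(.448,-.342)]
w=r.grab_frame("wrist")
for t in tops(w,G): print("w",t)
f=r.grab_frame("top")
for t in tops(f,G): print("t",t)
# charger from above: camera over its axis
p=[.50,.078,.42]; y=pick_yaw(p,0.125); r.movep(p,down(y)); w=snap("wrist","w2"); print(w["xyz"],y,r.read_time_s())
E
```

```text
w (array([ 0.58652692, -0.21792484]), 41.52872085571289, 33.09231948852539, np.float32(-1.0555263))
w (array([ 0.59413159, -0.35762698]), 38.684837341308594, 35.22868728637695, np.float32(-0.5624415))
w (array([ 0.45640582, -0.20883441]), 48.98614501953125, 27.768787384033203, np.float32(-1.3231486))
w (array([ 0.44466724, -0.34878296]), 56.93695068359375, 24.215696334838867, np.float32(-1.1154008))
t (array([ 0.58799036, -0.21907703]), 39.537620544433594, 31.769611358642578, np.float32(-1.0785378))
t (array([ 0.59652472, -0.35915128]), 37.58848571777344, 32.996097564697266, np.float32(-0.5664033))
t (array([ 0.45157294, -0.21315112]), 45.05363845825195, 39.881160736083984, np.float32(-1.3541464))
t (array([ 0.44693872, -0.34734515]), 47.12697982788086, 20.040334701538086, np.float32(-1.0836191))
[0.57644045 0.08629809 0.54334832] 0.125 4.7917
```

View pics/w2.png

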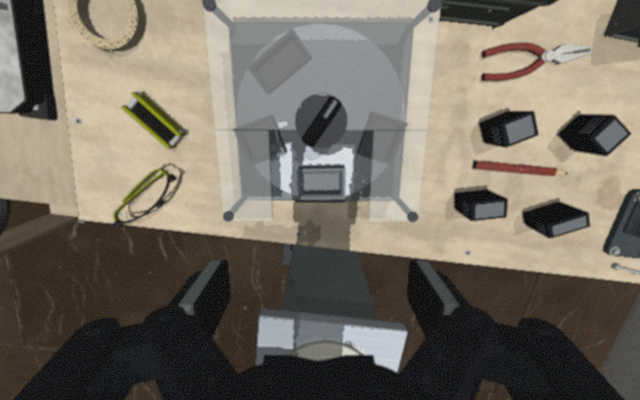

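The view from above shows the knob bar from about (310,140) to (335,100), the posts at (210,3), (434,5), (414,215) and (228,215), and one dock in the opening at (322,181). The bare sector is at the upper right. Counting from it, the front dock is station 3 (60x34). The pack sizes fit A=52 (0.587,-0.218), B=46 (0.594,-0.358), C=60 (0.456,-0.209) and D=68 (0.445,-0.349).

Next I'll measure the knob and base yaw, grip the knob and centre dock_60.

Run:
```python
from h import *
w=r.grab_frame("wrist"); im=w["frame"]; g=im.max(2)
P=[cast(w,p,.126) for p in[(210,3),(434,5),(414,215),(228,215)]]
for a in P: print(a.round(4))
ys=[np.arctan2(*( (P[1]-P[0])[:2]*[-1,1])[[0,1]]) for _ in[0]]
def yl(a,b): # left->right in image is base -y
    d=(a-b)[:2]; return np.arctan2(-d[0],d[1])
def yx(a,b): d=(a-b)[:2]; return np.arctan2(d[1],d[0])
print("yaw",yl(P[0],P[1]),yl(P[3],P[2]),yx(P[0],P[3]),yx(P[1],P[2]),"centre",np.mean(P,0))
x0,y0=285,85
sub=g[y0:160,x0:360]; m=(sub<45).astype(np.uint8)
cs=cv2.findContours(m,cv2.RETR_EXTERNAL,cv2.CHAIN_APPROX_NONE)[0]; c=max(cs,key=cv2.contourArea)
Q=np.array([cast(w,p+[x0,y0],.168)[:2]*1000 for p in c[:,0,:]],np.float32)
rc=cv2.minAreaRect(Q); k=cv2.boxPoints(rc); L=max([k[1]-k[0],k[2]-k[1]],key=lambda e:np.hypot(*e))
print("knob",rc,np.arctan2(L[1],L[0]),"median",np.median(g[100:140,305:335]))
# front dock: mouth edges
cv2.imwrite("pics/crop1.png",cv2.resize(im[85:215,240:400,::-1],None,fx=5,fy=4.6,interpolation=cv2.INTER_CUBIC))
```

```text
[0.681 0.229 0.126]
[ 0.7112 -0.0353  0.126 ]
[ 0.4493 -0.0683  0.126 ]
[0.4164 0.1987 0.126 ]
yaw 0.11375986124355217 0.12246617702390786 0.1140675066789686 0.12529819820003482 centre [0.56446691 0.08101861 0.126     ]
knob ((563.13818359375, 82.15603637695312), (17.489530563354492, 61.28752517700195), 62.11212158203125) -0.48673505 median 67.0
```

View pics/crop1.png

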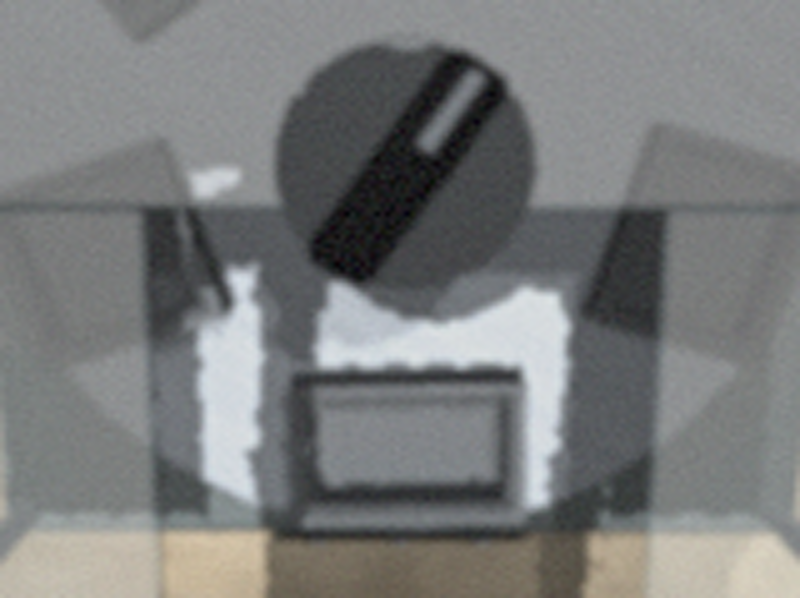

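The crop shows dock_60 squarely in the opening. The bar is tilted, with its white mark toward the blank station (the far right end), so the carousel is about -3.75 rad against the ideal -3.77. I'll write the turn, pick and place routines, align with the knob, and load pack 60.

```bash
cat >> h.py <<'E'
C=np.array([.5635,.0815]); BY=.119; SP=2*pi/5
LP=C-.1*np.array([np.cos(BY),np.sin(BY)])
KZ=.160
def turn_to(k,bar):
    "bar: present yaw of the knob's x axis. Returns the new one"
    tgt=BY-SP*k; d=(tgt-bar+pi)%(2*pi)-pi
    r.set_gripper(1.0); best=None
    for g in(bar,bar+pi):
        q=r.inverse_kinematics([*C,KZ],down(g))
        if q is None: continue
        for s in(0,2*pi,-2*pi):
            q6=q[5]+s; m=max(abs(q6),abs(q6-d))
            if m<2.6 and (best is None or m<best[0]): best=(m,g,q6)
    _,g,q6=best
    r.movep([*C,.26],down(g)); r.line_to([*C,KZ],speed=.12)
    q=np.array(r.read_q()); print("j6",q[5],"want",q6,"turn",d)
    r.set_gripper(0.,f_grip=60); print("knob gap",r.read_finger_gap(),"F",np.round(r.read_force(),1),"M",np.round(r.read_ft_torque(),2))
    n=int(np.ceil(abs(d)/.5))
    for i in range(1,n+1):
        t=q.copy(); t[5]-=d*i/n; r.goto_joints(list(t))
    r.dwell(.2); print("F",np.round(r.read_force(),1),"M",np.round(r.read_ft_torque(),2))
    r.set_gripper(1.0); r.line_to([*C,.30],speed=.2)
    return tgt
DIM={"52":(52,40),"46":(46,46),"60":(60,34),"68":(68,28)}
def pick(name,xy,yaw):
    p=[*xy,.25]; y=pick_yaw(p,yaw); r.set_gripper(1.); r.movep(p,down(y)); r.dwell(.1)
    t=tops(r.grab_frame("wrist"),[xy])[0]; print(name,"seen",t)
    if t is None: return False
    if abs(t[1]+10.5-DIM[name][0])>5 or abs(t[2]+9-DIM[name][1])>5: print("size mismatch"); return False
    per=pi/2 if name=="46" else pi
    y+=(t[3]-y+per/2)%per-per/2
    p=t[0]; r.movep([*p,.16],down(y)); r.line_to([*p,.052],speed=.12)
    r.set_gripper(0.,f_grip=60); r.dwell(.1); g=r.read_finger_gap(); print("gap",g*85,"mm")
    r.line_to([*p,.30],speed=.25)
    return r.read_finger_gap()*85>10
def place():
    y=pick_yaw([*LP,.3],BY+pi/2)
    r.movep([*LP,.30],down(y)); r.line_to([*LP,.135],speed=.15); r.dwell(.2)
    f0=np.array(r.read_force())
    for z in np.arange(.125,.0879,-.005).tolist()+[.0885]:
        r.line_to([*LP,z],speed=.05); f=np.array(r.read_force())-f0
        if abs(f).max()>8: print("z %.3f"%z,f.round(1))
        if abs(f[2])>70: print("blocked"); return False
    return True
def release():
    r.set_gripper(1.); r.line_to([*LP,.30],speed=.2)
E
python3 - <<'E'
from h import *
print(turn_to(3,-.487+pi))
w=snap("wrist","k3"); print(r.read_time_s())
print(pick("60",(.456,-.209),-1.33),r.read_time_s())
snap("wrist","held60"); snap("side","s60")
E
```

```text
j6 -0.9998900181622913 want -0.9999119561128174 turn -0.02231853071795875
knob gap 0.20177312135436243 F [-1.  -0.7  3.5] M [-0.13  0.16  0.03]
F [-2.1 -1.4 -5.5] M [-0.15  0.3  -0.06]
-3.650911184307752
10.8417
60 seen (array([ 0.45512521, -0.20809644]), 44.31736755371094, 22.366106033325195, np.float32(-1.3205347))
size mismatch
False 12.4083
```

View pics/held60.png

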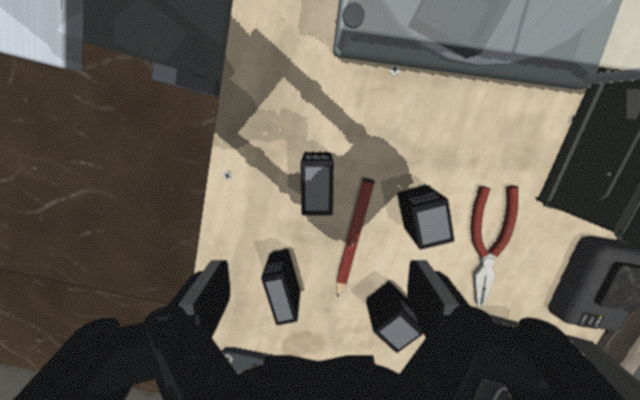

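This view, from z=0.25 over pack 60, shows it upright at (317,185). The label just reads slightly small in shadow, so I'll loosen the size check and go on.

```bash
sed -i 's/>5 or/>9 or/; s/DIM\[name\]\[1\])>5/DIM[name][1])>9/' h.py
python3 - <<'E'
from h import *
if pick("60",(.456,-.209),-1.33):
    y=pick_yaw([*LP,.3],BY+pi/2); r.movep([*LP,.30],down(y)); snap("wrist","held60b")
    ok=place(); print(ok,r.read_tcp_pos(),r.read_force())
    snap("wrist","in60")
print(r.read_time_s())
E
```

```text
60 seen (array([ 0.45526184, -0.20878471]), 44.35289764404297, 22.32050323486328, np.float32(-1.3220304))
gap 32.88753262347696 mm
True [0.46434148 0.06967212 0.0894695 ] [-3.13628074 -0.68743559  4.0184423 ]
21.6167
```

View pics/in60.png

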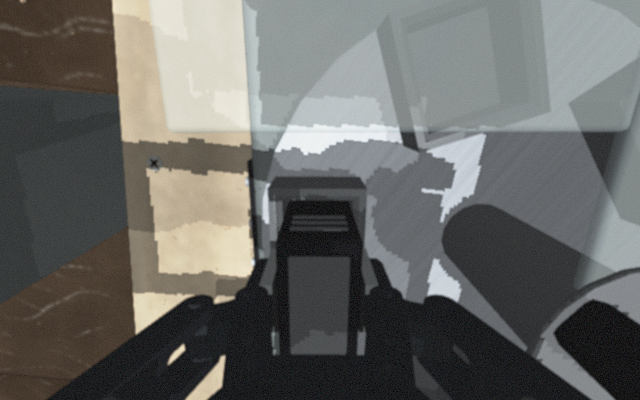

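The pack is down inside dock_60 (block at (318,185), pack between the fingers) with almost no resistance. I'll release it and seat it by pressing with closed fingertips, which also gives its height by touch.

```bash
cat >> h.py <<'E'
def press(F=25):
    r.set_gripper(1.); r.line_to([*LP,.165],speed=.2); r.set_gripper(0.)
    r.line_to([*LP,.132],speed=.1); r.dwell(.2); f0=np.array(r.read_force()); first=None
    for z in np.arange(.131,.117,-.001):
        r.line_to([*LP,z],speed=.03); fz=r.read_force()[2]-f0[2]
        if fz>3 and first is None: first=r.read_tcp_pos()[2]
        if fz>F: break
    print("touch tip z %.4f, end %.4f F %.1f"%((first or 0)-r.tip_reach,r.read_tcp_pos()[2]-r.tip_reach,fz))
    r.line_to([*LP,.30],speed=.25); r.set_gripper(1.)
E
python3 - <<'E'
from h import *
press()
f=r.grab_frame("top")
print(tops(f,[LP],z=.107)," LP",LP,r.read_time_s())
w=r.grab_frame("wrist"); print(tops(w,[LP],z=.107))
G={"52":(.587,-.218),"46":(.595,-.358),"68":(.445,-.349)}
print(tops(f,G.values()))
cv2.imwrite("pics/p60.png",w["frame"][:,:,::-1])
E
```

```text
touch tip z 0.1071, end 0.1070 F 27.1
[None]  LP [0.46420721 0.06962807] 28.8583
[(array([0.46381006, 0.07862051]), 44.47352600097656, 24.209718704223633, np.float32(-1.5400074))]
[(array([ 0.5878197 , -0.21988902]), 38.41901397705078, 33.0173225402832, np.float32(-1.0884312)), None, (array([ 0.44789081, -0.35048129]), 53.56281280517578, 18.78793716430664, np.float32(-1.0831655))]
```

View pics/p60.png

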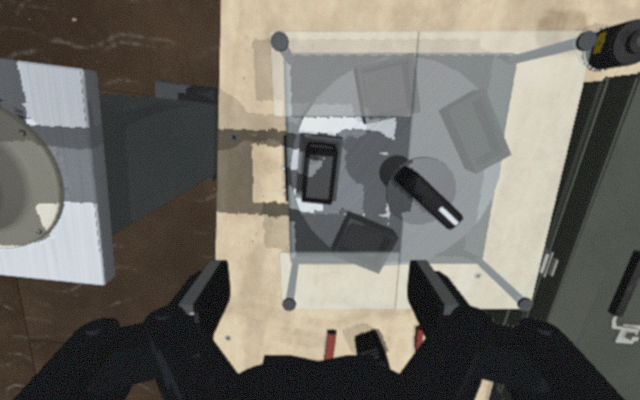

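Pack 60 is home: its top is at (319,172), and touch gives 0.107 m, exactly the nominal height. Next are dock_46 and pack 46, starting with a check on where the packs are.

Run:
```python
from h import *
bar=turn_to(2,BY-SP*3)
f=r.grab_frame("top"); G={"52":(.587,-.218),"46":(.595,-.358),"68":(.445,-.349)}
T=tops(f,G.values()); print(T)
w=snap("wrist","k2")
if T[1] is None: snap("top","t2")
if pick("46",(.595,-.358),-.56):
    ok=place(); print(ok,np.round(r.read_tcp_pos(),4),np.round(r.read_force(),1))
    if ok: press()
print(r.read_time_s())
snap("wrist","p46")
```

```text
j6 2.1639426303621367 want 2.1639992281949354 turn 1.2566370614359172
knob gap 0.2066588576939985 F [ 0.3 -1.7  2.1] M [-0.12  0.17 -0.07]
F [ 1.   5.4 -6.4] M [0.65 0.   0.11]
[(array([ 0.5878197 , -0.21988902]), 38.41901397705078, 33.0173225402832, np.float32(-1.0884312)), None, (array([ 0.44788834, -0.3504827 ]), 53.56281280517578, 18.793704986572266, np.float32(-1.0831666))]
46 seen None
37.9833
```

View pics/p46.png

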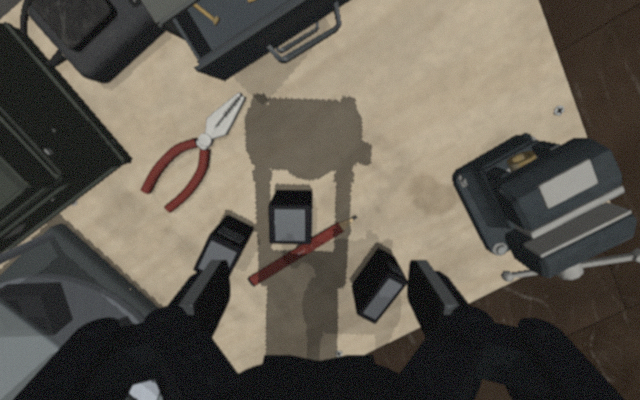

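Pack 46 has been knocked aside; its top is now at (291,222), next to the red pencil. I'll find it again from here and pick it.

Run:
```python
from h import *
w=r.grab_frame("wrist"); g=cast(w,(291,222),.07)[:2]; t=tops(w,[g],rad=.02)[0]; print(g,t)
if t is not None and pick("46",t[0],float(t[3])):
    ok=place(); print(ok,np.round(r.read_tcp_pos(),4),np.round(r.read_force(),1))
    if ok: press()
print(r.read_time_s())
snap("wrist","p46b")
```

```text
[ 0.58000337 -0.31210283] (array([ 0.57829254, -0.30894638]), 35.28158187866211, 33.57258987426758, np.float32(-0.55880064))
46 seen (array([ 0.56924438, -0.30324573]), 32.44099044799805, 14.422103881835938, np.float32(1.0100191))
size mismatch
41.0667
```

View pics/p46b.png

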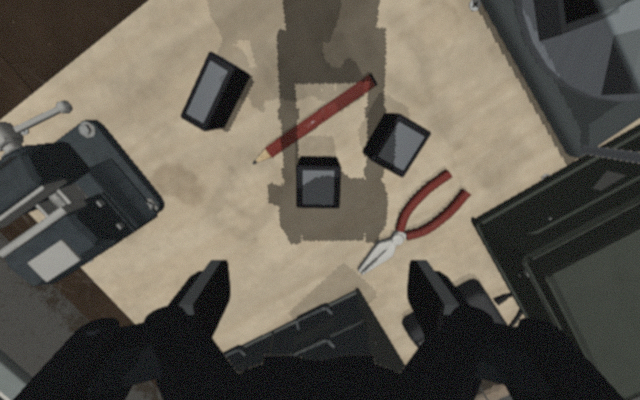

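The label is in the arm's shadow, which my mask cut; its top is at (319,187). Pack 52's edge at (365,150) would also foul the open fingers at this yaw, so I'll lower the threshold and grip a quarter turn round.

```bash
sed -i 's/hsv\[...,2\]>70/hsv[...,2]>VMIN/; s/^pi=np.pi/pi=np.pi; VMIN=70/' h.py
python3 - <<'E'
import h
from h import *
w=r.grab_frame("wrist"); g=w["frame"].max(2)
print(g[172:206:3,319], g[187,298:342:3])
h.VMIN=52
print(tops(w,[(.578,-.309)],rad=.02))
y=r.read_orientation()[2]+pi/2
if pick("46",np.array((.578,-.309)),y):
    ok=place(); print(ok,np.round(r.read_tcp_pos(),4),np.round(r.read_force(),1))
    if ok: press()
print(r.read_time_s())
snap("wrist","p46c")
E
```

```text
[119 120  75  69  65  68  67  69  67  62  65  35] [35 45 62 69 70 67 69 68 67 67 66 72 42 40 74]
[(array([ 0.57783838, -0.3086395 ]), 36.760589599609375, 32.487831115722656, np.float32(-0.5608669))]
46 seen (array([ 0.57762164, -0.30863031]), 36.21912384033203, 31.584842681884766, np.float32(-0.55944747))
gap 45.28736092805075 mm
z 0.088 [-4.   0.1  8.8]
True [0.4645 0.0696 0.0899] [-3.9  0.3  5.2]
touch tip z 0.1070, end 0.1071 F 26.3
58.5
```

Pack 46 is home (0.107 m by touch). Now dock_68.

Run:
```python
import h
from h import *
h.VMIN=52
bar=turn_to(1,BY-SP*2)
if pick("68",np.array((.4455,-.349)),-1.11):
    ok=place(); print(ok,np.round(r.read_tcp_pos(),4),np.round(r.read_force(),1))
    if ok: press()
print(r.read_time_s())
snap("wrist","p68")
```

```text
j6 0.9072996540252111 want 0.9073621667590173 turn 1.2566370614359172
knob gap 0.20353021506822186 F [-2.2  3.2  2.7] M [ 0.69  0.35 -0.01]
F [-6.2  5.2  0.3] M [0.63 0.93 0.19]
68 seen (array([ 0.44483063, -0.34730438]), 57.74836349487305, 20.92919158935547, np.float32(-1.1011628))
gap 27.013905709610405 mm
True [0.4644 0.0697 0.0893] [-2.9  0.1  3.2]
touch tip z 0.1070, end 0.1070 F 26.9
82.375
```

View pics/p68.png

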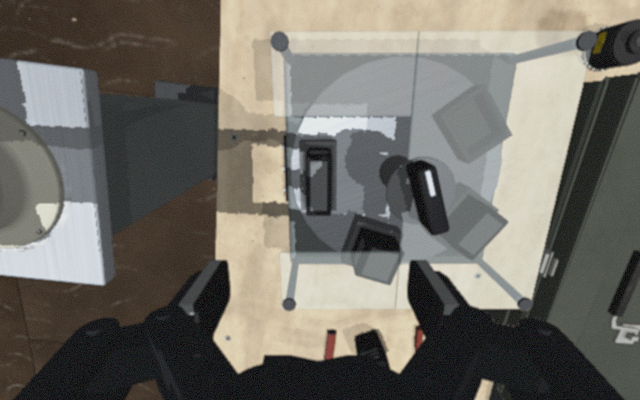

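Pack 68 is home at (319,180), with the loaded 46 at (375,245). The turn to station 4 and pack 52 come next, then the blank.

Run:
```python
import h
from h import *
h.VMIN=52
bar=turn_to(4,BY-SP*1)
if pick("52",np.array((.5875,-.219)),-1.07):
    ok=place(); print(ok,np.round(r.read_tcp_pos(),4),np.round(r.read_force(),1))
    if ok:
        press(); bar=turn_to(0,BY-SP*4)
print(r.read_time_s())
r.movep([.5,.078,.42],down(pick_yaw([.5,.078,.42],BY)))
snap("wrist","end")
```

```text
Traceback (most recent call last):
  File "h.py", line 56, in turn_to
    _,g,q6=best
    ^^^^^^
TypeError: cannot unpack non-iterable NoneType object
```

The 144° turn doesn't fit the last joint's range, so I'll split it via station 0.

Run:
```python
import h
from h import *
h.VMIN=52
bar=turn_to(0,BY-SP*1); bar=turn_to(4,bar)
if pick("52",np.array((.5875,-.219)),-1.07):
    ok=place(); print(ok,np.round(r.read_tcp_pos(),4),np.round(r.read_force(),1))
    if ok:
        press(); bar=turn_to(0,BY-SP*4)
print(r.read_time_s())
r.movep([.5,.078,.42],down(pick_yaw([.5,.078,.42],BY)))
snap("wrist","end")
```

```text
j6 -0.34924090770962796 want -0.3492748946769 turn 1.2566370614359172
knob gap 0.20199622028803726 F [-3.9 -3.   3. ] M [-0.19  0.72 -0.  ]
F [-5.8  0.1 -4.7] M [-0.07  0.79  0.08]
j6 1.5356666601720081 want 1.5356806974769759 turn 1.2566370614359172
knob gap 0.19707189908787734 F [-1.2  1.4  1.6] M [ 0.27  0.1  -0.03]
F [-3.9  6.1 -1.6] M [0.75 0.6  0.11]
52 seen (array([ 0.58512396, -0.21787256]), 38.150177001953125, 30.399147033691406, np.float32(-1.0587243))
gap 39.2091894232231 mm
z 0.088 [-2.8 -0.4  9.5]
True [0.4643 0.0697 0.0896] [-3.  -0.7  6.2]
touch tip z 0.1070, end 0.1070 F 25.4
j6 0.2789938150337195 want 0.27904363604105864 turn -1.2566370614359172
knob gap 0.19838030137417512 F [-5.1  0.4  3.3] M [ 0.04  0.74 -0.07]
F [-6.8  0.5 -1.1] M [ 0.12  0.62 -0.16]
118.1667
```

View pics/end.png

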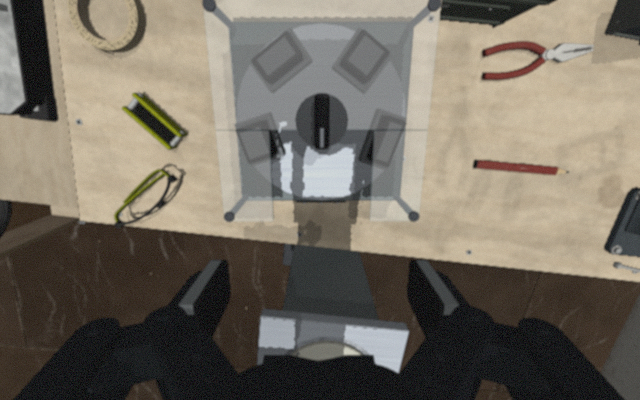

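The final view shows the bare disc in the opening at (322,170), the bar (323,120) pointing straight at the front, and four loaded docks under the hood. The bench is clear of packs, and the glasses and tape haven't moved. I'm handing the job in.

```bash
python3 -c "
from bench import r
r.close_job(); print(r.read_time_s())"
```

```text
the job is handed in; nothing more can be done
the job is handed in; nothing more can be done
```

All four packs are charging in their own docks, loaded in the order 60, 46, 68, 52. The blank station stands in the front opening, and I handed the job in shortly after 118 s of the 210 s allowed.

**Seating:** I pressed each pack down with closed fingertips at about 26 N. Each top measured 0.107 m above the bench, which is the fully-home height. I didn't measure how well each pack is centred in its dock, or its tilt, separately.

**Final view:** the wrist camera showed bare disc in the opening and the knob bar pointing straight at the front. The gripper was clear, and the glasses and tape looked unmoved by eye.

**Problems on the way:**
- **Pack 46 knocked aside:** it had moved about 5 cm, so I found it again and gripped it a quarter turn round to keep clear of pack 52.
- **Shadowed labels:** my size and position checks failed on packs 60 and 46 because the arm's shadow hid part of the label. I loosened the size check and lowered the brightness threshold.
- **Turn from dock 68 to dock 52:** the 144° turn didn't fit the last joint's range, so I did it as two 72° turns.

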